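# Find the balance point of a polishing arbor and park it level on a single post

## Robot

A 6-joint arm with a two-finger parallel gripper is mounted at the origin on the work surface. World frame = base frame: x ahead of the robot, y to its left, z up, the work surface at z = 0. Lengths are in m, angles in rad, forces in N, time in s.
With the tool pointing down it reaches from about 0.4 to 0.825 m from the base axis. Payload 7 kg.
Tool frame: the origin (TCP) lies between the finger pads; the fingertips stand 25 mm ahead of it and the grasp point (between the pads) lies 6 mm ahead of it; z points along the fingers, y is the line along which they close (so a half turn about z gives the same grasp; the last joint's range is limited). The gripper opens to 88 mm and grips with 3 to 60 N. Pads are 19 mm wide; open, the fingers measure 130 mm over their backs; the gripper's body (78 mm by 193 mm) begins 47 mm behind the grasp point.
Start: joints at [1.598, 0.359, 0.012, 0, -1.224, -0.288], TCP at [0.174, 0.652, 0.252] pointing down, gripper open.
Joint ranges: [-3.07, 3.07], [-1.43, 2.12], [-1.02, 1.25], [-3.03, 1.67], [-3.05, -0], [-3.03, 3.03]. Speed limits (rad/s): [2.39, 2.39, 3.01, 3.14, 3.14, 3.14].

## Interface

Orientations are given as a unit quaternion [x, y, z, w].
In Python, from bench import env, eyes, models gives the robot as it stands.
- The arm moves only by the tool step_arm, never from a script. Its argument "rows" is a list of rows, each a list of 3 entries, a list of its own where there are three numbers: the shift along the tool's x, y, z in units of 300 mm (1.0 is 300 mm), then the turn, a rotation vector about the tool's x, y, z in units of 0.5 rad (1.0 is 0.5 rad), then the opening, from 0 (shut) to 1 (fully open). In form: [[[dx, dy, dz], [rx, ry, rz], grip], ...]. A call has exactly 8 rows; each row is the pose to reach, as a shift and turn from the pose commanded when the call began, along the tool's axes at that moment; what a row does not reach only later rows make up. A row lasts 1/12 s, in which the tool goes at most 41.7 mm and 7.16 degrees, less where a joint would pass 70% of its speed; a pose out of reach is approached as far as the arm can. A call with a number of a shift or a turn outside -1 to 1 is refused whole. A call with a gripper value outside its range is refused whole. The fingers move at their own pace and stop on an object; "squeeze" is the grip in N (left out, the last holds). Time passes only in rows, so rows that repeat a pose let the fingers close, or fill a call up. It gives the time, the measured TCP pose, the force and the opening at its end, in the units of the state.
- env.read_state(): the state, without advancing time (a new reading comes with each control period).
- eyes.snapshot(name): name is "scene" or "side" or "wrist"; returns the picture (384x512x3 uint8, red, green, blue); there is no depth.
- eyes.camera_params(name): a dict with "vfov" (degrees; the focal length in pixels is half the picture's height over the tangent of half this angle, whatever the lens; pixels are square), "cx", "cy" (the principal point, pixels), "k1" (the pictures are not rectified: a ray, as slopes to the right and down, at radius r is drawn at 1 + k1 r^2 times it, then the intrinsics apply), "R" (3x3) and "t" (3): a world point X has camera coordinates R X + t. Camera axes: x right, y down, z forward; pixel columns grow to the right and rows downward; lengths in m; the calibration is good to about 2 mm. A picture is of the moment at which its call begins: read the wrist's pose just before it. camera_params takes no time and is no camera call; for the wrist camera it gives the pose at the moment of the call.
- env.sign_off(): hands the job in, once; it reports no verdict.
Trained networks look in the newest picture that a camera, given by its name, has taken for a name from the list of things; names that differ only in an ending like _2 or _b are one class to them, and where a whole thing is asked for, a point or a joint stands for the part that bears it (a point fixed in the world has none). Each returns a list of dicts, best first, with "conf" (0 to 1); they miss things now and then, are a little off and sometimes report something else, mostly with a low value. They report only what shows in the picture. A call takes as long as a camera call. They do not tell look-alikes from the thing itself.
- models.masks_of(camera, thing): "mask" (384x512 bool, what is visible of it) and "bbox" ([left, top, right, bottom] in pixels, round what is visible of it).
- models.tip_of(camera, thing): "at" ([column, row] in pixels: a listed point, or the origin of a listed thing).
The state is a dict: "t": time; "joints": joint angles; "qvel": joint speeds; "effort": joint torques, N m; "position": TCP position; "orientation": TCP orientation; "ft_force": force on the tool from outside, world axes, zero at the start; "wrist_torque": the same for the moment, N m; "gripper_width": finger opening in m.
Only numpy, scipy, OpenCV 4.12 (cv2) and the standard library are available. Lean on these libraries where they do the work, as an engineer would, in place of code of your own. Each camera call takes 0.05 s, during which the arm holds its last target. There are 200 camera calls.

## Task

The polishing arbor lying in the blue twin-post cradle has a weight locked somewhere unseen inside its hollow shaft, so it may balance well away from its middle. Lift it a little at trial points along the shaft until you find where it comes up with no tipping, then lift it out level, carry it over and lay it in the groove of the yellow single-post rest so that it stays balanced there by itself, level, with both wheels clear of the bench. Do not let it tip steeply (past about 20 degrees) or fall to the bench, and leave the spare wheel, the compound bar and the tin where they are.

Things in the scene. Friction and masses are not known exactly. Their poses are not given: they have to be found in the camera images.
- arbor_mid (a point): The arbor: round bright aluminium shaft, 28 mm diameter, 320 mm long, with a 70 mm diameter wheel near each end (pale felt wheel at -x, dark flap wheel with white hub at +x). Point: geometric middle of the shaft, on its axis; x along the shaft. Starts in the cradle, axis 66 mm above the bench. The hidden balance point lies on the axis up to about 55 mm either side of this middle.
- cradle_mid (a point): Blue fixed cradle with two posts 90 mm either side of its middle, each 14 mm long along the shaft and 22 mm wide across it, with a shallow brass V groove narrower than the shaft. Point: midway between the posts at the height of the axis of a shaft lying there, 66 mm above the bench; x along the grooves, z up. 166 mm of free shaft between the posts.
- rest_groove (a point): Over the middle of the groove of the fixed yellow single-post rest, at the height of the axis of a shaft lying in it, 66 mm above the bench; x along the groove, z up. The shallow brass V groove is 20 mm long and 22 mm wide, narrower than the shaft, so fingers holding the shaft can pass down on both sides of the post.
- spare_mid (a point): Bystander: spare dark flap wheel with white hub lying flat, 72 mm diameter, 26 mm high. Point: its centre, 13 mm up.
- compound_bar_mid (a point): Bystander: dark red bar of polishing compound, 100 x 40 x 35 mm. Point: its centre, 17.5 mm up.
- tin_mid (a point): Bystander: round steel tin, 64 mm diameter, 75 mm high. Point: its centre, 37.5 mm up.
- arbor: The arbor as a whole; origin and axes as point arbor_mid (at the start y level, z up; it may roll about x). Wheels are 26 mm wide, centred 135 mm either side of the middle; 240 mm of bare shaft between them. Total mass 0.5 to 0.7 kg; a weight is locked at an unknown place inside.
- rest: The single-post rest as a whole: dark base plate 110 x 100 mm, 12 mm thick. Origin under its middle, on the bench, 66 mm below point rest_groove; same axes. An arbor whose balance point is within about 8 mm of the groove's middle stays level; otherwise it tips some 13 degrees till a wheel stands on the bench, and can be taken up again.
- cradle: The twin-post cradle as a whole: base plate 240 x 100 mm, 12 mm thick. Origin under its middle, on the bench, 66 mm below point cradle_mid; same axes.
There are look-alikes about, which are no part of the job. Of the things that look like the rest, the middle-sized one is meant.

How it is judged:
On the way:
1. the arbor is lifted clear of the cradle (its middle 15 mm or more above where it lay), level within 4 degrees (height (world z) of arbor_mid above 0.081 m and angle between arbor_mid's own x axis and vertical between 1.5008 and 1.6408 rad and contact force between arbor and cradle below 0.05 N), for 0.3 s.
At the end, for the whole second after the job is handed in: The arbor lies still in the groove of the single-post rest, carried by it alone: shaft level within 3 degrees, along the groove within 8 degrees, its middle within 80 mm along and 12 mm across and 6 mm in height of the groove point (angle between arbor_mid's own x axis and vertical between 1.5208 and 1.6208 rad and y of arbor_mid in the frame of rest_groove between -0.012 and 0.012 m and z of arbor_mid in the frame of rest_groove between -0.006 and 0.006 m and x of arbor_mid in the frame of rest_groove between -0.08 and 0.08 m and angle between the x axis of arbor_mid and the x axis of rest_groove, either way round below 0.15 rad and contact force between arbor and rest above 3 N and linear speed of arbor below 0.01 m/s and angular speed of arbor below 0.05 rad/s); the robot touches nothing.
It fails at once if the arbor tips by more than 25 degrees (not (angle between arbor_mid's own x axis and vertical between 1.1308 and 2.0108 rad)).
It fails at once if the arbor falls to the bench (its middle below 45 mm) (height (world z) of arbor_mid below 0.045 m).
It fails at once if the spare wheel is moved by more than 20 mm (distance of spare_mid from where it was at the start of the episode above 0.02 m).
It fails at once if the compound bar is moved by more than 20 mm (distance of compound_bar_mid from where it was at the start of the episode above 0.02 m).
It fails at once if the tin is moved by more than 20 mm (distance of tin_mid from where it was at the start of the episode above 0.02 m).
It also fails if it takes over 72 s, if anything falls off the work surface, if the arm or the gripper's body presses on something with over 40 N, if the wrist force passes 120 N, or if a joint passes its speed limit or range.

## Working session

There is one attempt and no reset: what is moved stays moved. The work goes in short steps, Python scripts to look and compute and a tool call to move; the robot and the scene stay as the last step left them, time stands still between calls to the robot, and variables do not carry over. Pictures are saved under pics/ and viewed, on a budget of 10 in all, crops included, one or two more only if the job needs it, and the job is handed in when it is done.

Besides the shell and the picture viewer there is one more tool, called by a JSON object that holds its "method" and its "body", one argument or row to a line. step_arm: Moves the arm, as the interface text tells. Shifts and turns lie within -1 to 1; 1 stands for 300 mm of shift or 0.5 rad of turn. Its arguments: {"type":"object","properties":{"rows":{"type":"array","items":{"type":"array"}},"squeeze":{"type":"number"}},"required":["rows"]}

```bash
mkdir -p pics; cat > h.py <<'E'
import numpy as np, cv2
from bench import env, eyes, models
from scipy.spatial.transform import Rotation as Ro
def ray(p,px):
    f=192/np.tan(np.radians(p["vfov"])/2)
    d=np.array([(px[0]-p["cx"])/f,(px[1]-p["cy"])/f]); u=d.copy()
    for _ in range(30): u=d/(1+p["k1"]*(u@u))
    R=np.array(p["R"]);t=np.array(p["t"])
    return -R.T@t, R.T@np.array([u[0],u[1],1.])
def atz(p,px,z):
    c,d=ray(p,px); return c+d*(z-c[2])/d[2]
def proj(p,X):
    f=192/np.tan(np.radians(p["vfov"])/2)
    c=np.array(p["R"])@X+np.array(p["t"]);u=c[:2]/c[2]
    u=u*(1+p["k1"]*(u@u)); return np.array([p["cx"],p["cy"]])+f*u
def save(im,n): cv2.imwrite("pics/"+n,cv2.cvtColor(im,cv2.COLOR_RGB2BGR))
E
python3 - <<'E'
from h import *
ims={}
for c in("scene","side"):
    im=eyes.snapshot(c); save(im,c+"0.png"); p=eyes.camera_params(c)
    for n,z in(("arbor_mid",.066),("cradle_mid",.066),("rest_groove",.066),("spare_mid",.013),("compound_bar_mid",.0175),("tin_mid",.0375)):
        for r in models.tip_of(c,n)[:4]: print(c,n,round(r["conf"],2),np.round(r["at"]),atz(p,r["at"],z).round(3))
s=env.read_state();print(s["t"],s["position"],s["orientation"],s["ft_force"])
print(Ro.from_quat(s["orientation"]).as_matrix().round(3))
E
```

```text
scene arbor_mid 0.78 [328. 188.] [0.582 0.2   0.066]
scene arbor_mid 0.58 [216. 235.] [ 0.553 -0.187  0.066]
scene cradle_mid 0.61 [330. 186.] [0.578 0.212 0.066]
scene rest_groove 0.59 [214. 233.] [ 0.543 -0.185  0.066]
scene rest_groove 0.59 [115. 197.] [ 0.237 -0.324  0.066]
scene rest_groove 0.57 [279. 219.] [ 0.603 -0.017  0.066]
scene spare_mid 0.65 [118. 266.] [ 0.447 -0.408  0.013]
scene compound_bar_mid 0.55 [359. 170.] [0.531 0.433 0.017]
scene tin_mid 0.79 [146. 313.] [ 0.637 -0.417  0.037]
side arbor_mid 0.94 [239. 143.] [0.576 0.204 0.066]
side cradle_mid 0.9 [240. 142.] [0.579 0.203 0.066]
side rest_groove 0.95 [312. 221.] [ 0.549 -0.194  0.066]
side rest_groove 0.87 [284. 180.] [ 0.588 -0.024  0.066]
side rest_groove 0.63 [269. 306.] [ 0.293 -0.325  0.066]
side spare_mid 0.57 [336. 306.] [ 0.449 -0.407  0.013]
side compound_bar_mid 0.67 [201. 125.] [0.552 0.424 0.017]
side tin_mid 0.62 [392. 266.] [ 0.64  -0.418  0.037]
0.7 [0.17402776 0.65214489 0.25156202] [ 9.91513917e-01 -1.30000586e-01 -1.25838092e-05  5.10168847e-06] [ 0.34441447 -0.48317414  0.60548509]
[[ 0.966 -0.258 -0.   ]
 [-0.258 -0.966 -0.   ]
 [-0.     0.    -1.   ]]
```

View pics/scene0.png

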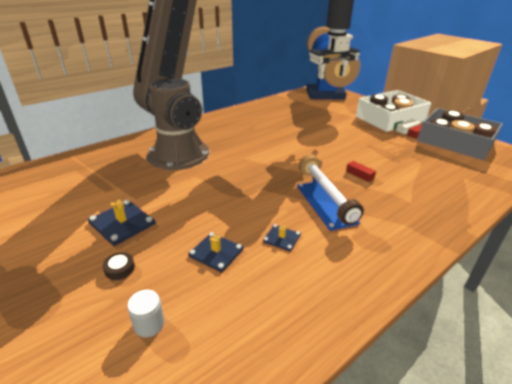

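View pics/side0.png

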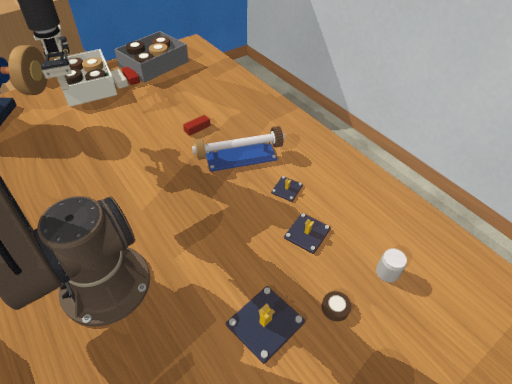

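Scene picture: the arbor in the blue cradle runs from about (311,165) to (350,212). There are three yellow single-post rests: small (282,237; side 287,187), middle (216,250; side 308,232) and large (122,220; side 265,321). By size the middle one at (216,250) fits. I'll check its plate size and groove direction in an enlarged crop.

```bash
python3 - <<'E'
from h import *
ps={};tiles=[]
for c,boxes in(("scene",[(216,250),(282,237),(122,220)]),("side",[(308,232),(287,187),(265,321)])):
    im=eyes.snapshot(c);p=eyes.camera_params(c)
    hsv=cv2.cvtColor(im,cv2.COLOR_RGB2HSV)
    for i,(u,v) in enumerate(boxes):
        # plate + post mask: non-orange and dark, plus yellow excluded -> fill hull
        m=((im[...,2].astype(int)>=im[...,0]-5)).astype(np.uint8)
        w=np.zeros_like(m);w[v-48:v+48,u-48:u+48]=1;m*=w
        n,l,s,_=cv2.connectedComponentsWithStats(m)
        d=[np.min(np.hypot(*(np.argwhere(l==k)-[v,u]).T)) -s[k,4]*.05 for k in range(1,n)]
        k=1+int(np.argmin(d)); pts=np.argwhere(l==k)[:,::-1]
        P=np.array([atz(p,q,.012)[:2] for q in pts]).astype(np.float32)
        r=cv2.minAreaRect(P*1000);print(c,i,s[k],np.round(r[0]),np.round(r[1]),round(r[2],1))
    for thing in("arbor","rest"):
        for r in models.masks_of(c,thing)[:4]: print(c,thing,round(r["conf"],2),np.round(r["bbox"]))
    u,v=boxes[0]
    tiles.append(cv2.resize(im[v-40:v+30,u-38:u+38],None,fx=5,fy=5,interpolation=cv2.INTER_CUBIC))
    u,v=(330,190) if c=="scene" else (238,148)
    tiles.append(cv2.resize(im[v-35:v+35,u-50:u+50],(380,266),interpolation=cv2.INTER_CUBIC))
A=np.vstack([np.hstack([tiles[0],tiles[2]])[:330],np.hstack([tiles[1],tiles[3]])])
save(A,"crop1.png");print(A.shape)
E
```

```text
scene 0 [190 237  52  34 879] [ 551. -189.] [107. 100.] 20.5
scene 1 [265 227  34  23 419] [617. -19.] [78. 74.] 25.5
scene 2 [  89  203   66   42 1295] [ 282. -334.] [153. 131.] 7.4
scene arbor 0.65 [300. 154. 368. 226.]
scene rest 0.7 [263. 226. 302. 251.]
scene rest 0.65 [190. 232. 248. 272.]
scene rest 0.62 [ 90. 201. 158. 247.]
side 0 [285 214  44  39 856] [ 543. -189.] [111.  97.] 20.0
side 1 [272 178  30  23 354] [607. -19.] [83. 74.] 25.5
side 2 [ 226  288   78   75 2703] [ 278. -334.] [146. 133.] 8.6
side arbor 0.6 [193. 129. 284. 164.]
side rest 0.82 [270. 175. 302. 201.]
side rest 0.62 [226. 285. 303. 363.]
(596, 760, 3)
```

View pics/crop1.png

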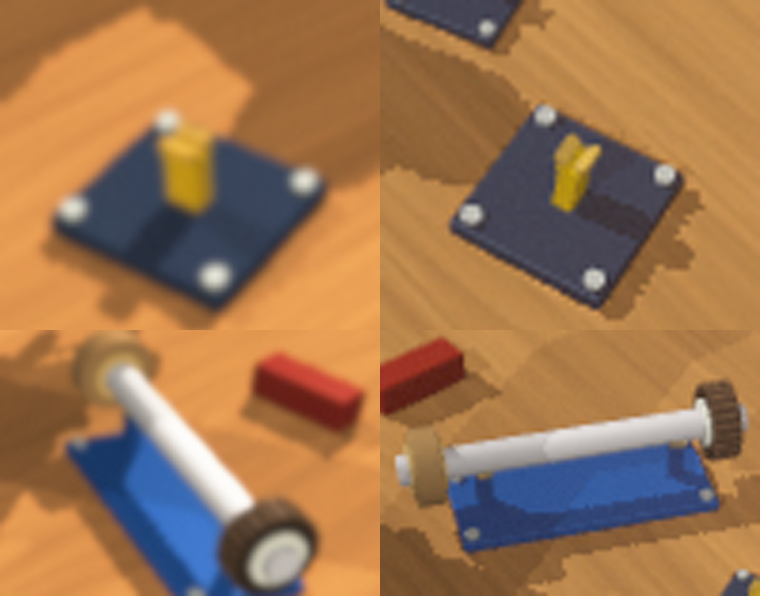

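```bash
python3 - <<'E'
from h import *
p=eyes.camera_params("side")
f=lambda u,v:(( u-380)/5+270,v/5+192)
a,b,c,d=[atz(p,f(*q),.012)[:2] for q in((455,225),(540,105),(681,180),(602,300))]
print(a,b,c,d,[np.linalg.norm(x).round(4) for x in(b-a,c-b,d-c,a-d)],"groove yaw",np.degrees(np.arctan2(*(b-a)[::-1])),np.degrees(np.arctan2(*(c-d)[::-1])),(a+b+c+d)/4)
g=lambda u,v:((u-380)/3.8+188,(v-330)/3.8+113)
l,r=[atz(p,g(*q),.066)[:2] for q in((400,468),(744,418))]
print("arbor side",l,r,np.linalg.norm(r-l),np.degrees(np.arctan2(*(r-l)[::-1])),(l+r)/2)
# cradle plate
im=eyes.snapshot("side");h=cv2.cvtColor(im,cv2.COLOR_RGB2HSV)
print("cams",(-np.array(p["R"]).T@p["t"]).round(2))
w=eyes.camera_params("wrist");s=env.read_state()
R=Ro.from_quat(s["orientation"]).as_matrix();cw=-np.array(w["R"]).T@w["t"]
print("wrist cam in tool",R.T@(cw-s["position"]),(np.array(w["R"])@R).round(2),w["vfov"])
E
```

```text
[ 0.48009775 -0.16532442] [ 0.57982498 -0.12613303] [ 0.60991708 -0.21828514] [ 0.51431016 -0.2534562 ] [np.float64(0.1072), np.float64(0.0969), np.float64(0.1019), np.float64(0.0945)] groove yaw 21.45412233077302 20.19713339376568 [ 0.54603749 -0.1907997 ]
arbor side [0.4312096  0.26431671] [0.72416213 0.14311171] 0.3170360166747608 -22.476639615503938 [0.57768586 0.20371421]
cams [ 0.01 -0.62  0.9 ]
wrist cam in tool [ 0.08303508 -0.00039407 -0.13301227] [[ 0.    1.   -0.  ]
 [-0.95  0.   -0.31]
 [-0.31  0.    0.95]] 58.4773096577255
```

{"method": "step_arm", "body": {
  "rows": [
    [[0.84,0.54,0],[0,0,0.26],1],
    [[0.84,0.54,0],[0,0,0.26],1],
    [[0.84,0.54,0],[0,0,0.26],1],
    [[0.84,0.54,0],[0,0,0.26],1],
    [[0.84,0.54,0],[0,0,0.26],1],
    [[0.84,0.54,0],[0,0,0.26],1],
    [[0.84,0.54,0],[0,0,0.26],1],
    [[0.84,0.54,0],[0,0,0.26],1]
  ],
  "squeeze": 20
}}

```text
t: 1.72
position: [0.3784, 0.4266, 0.252]
orientation: [0.981, -0.196, 0.0, 0.0]
ft_force: [-1.2, 0.4, -1.0]
gripper_width: 0.088
```

```bash
cat >> h.py <<'E'
def togo(xyz,yaw):
    s=env.read_state();R=Ro.from_quat(s["orientation"]).as_matrix()
    T=Ro.from_euler('z',yaw,degrees=True).as_matrix()@np.diag([1.,-1,-1])
    print("t",round(s["t"],2),"pos",np.round(s["position"],4),"yaw",round(np.degrees(np.arctan2(R[1,0],R[0,0])),2),"F",np.round(s["ft_force"],2),"M",np.round(s["wrist_torque"],3),"w",round(s["gripper_width"],4))
    print("shift",(R.T@(np.array(xyz)-s["position"])/.3).round(4),"turn",(Ro.from_matrix(R.T@T).as_rotvec()/.5).round(4))
E
python3 -c "
from h import *
togo([.578,.204,.2],-22.5)"
```

```text
t 1.72 pos [0.3784 0.4266 0.252 ] yaw -22.56 F [-1.19  0.38 -0.97] M [0.098 0.085 0.015] w 0.088
shift [0.899  0.4298 0.1739] turn [ 0.0004 -0.0008 -0.002 ]
```

{"method": "step_arm", "body": {
  "rows": [
    [[0.9,0.43,0.17],[0,0,0],1],
    [[0.9,0.43,0.17],[0,0,0],1],
    [[0.9,0.43,0.17],[0,0,0],1],
    [[0.9,0.43,0.17],[0,0,0],1],
    [[0.9,0.43,0.17],[0,0,0],1],
    [[0.9,0.43,0.17],[0,0,0],1],
    [[0.9,0.43,0.17],[0,0,0],1],
    [[0.9,0.43,0.17],[0,0,0],1]
  ]
}}

```text
t: 2.38
position: [0.5784, 0.2047, 0.1992]
orientation: [0.981, -0.196, -0.0, 0.001]
ft_force: [-0.1, 1.1, 0.1]
gripper_width: 0.0876
```

{"method": "step_arm", "body": {
  "rows": [
    [[0,0,0],[0,0,0],1],
    [[0,0,0],[0,0,0],1],
    [[0,0,0],[0,0,0],1],
    [[0,0,0],[0,0,0],1],
    [[0,0,0],[0,0,0],1],
    [[0,0,0],[0,0,0],1],
    [[0,0,0],[0,0,0],1],
    [[0,0,0],[0,0,0],1]
  ]
}}

```text
t: 3.05
position: [0.576, 0.209, 0.2008]
orientation: [0.981, -0.194, 0.0, -0.0]
ft_force: [0.1, -0.1, 0.9]
gripper_width: 0.0876
```

```bash
python3 - <<'E'
from h import *
togo([.578,.204,.2],-22.5)
w=eyes.camera_params("wrist");im=eyes.snapshot("wrist");save(im,"w1.png")
for n in("arbor_mid","cradle_mid"):
    for r in models.tip_of("wrist",n)[:2]: print(n,r["conf"],r["at"],atz(w,r["at"],.066))
E
```

```text
t 3.05 pos [0.576  0.209  0.2008] yaw -22.34 F [ 0.14 -0.09  0.91] M [-0.019  0.008 -0.029] w 0.0876
shift [0.0124 0.0129 0.0025] turn [-0.0005 -0.0003  0.0054]
arbor_mid 0.74 [258.2, 184.9] [0.57851962 0.20583899 0.066     ]
```

View pics/w1.png

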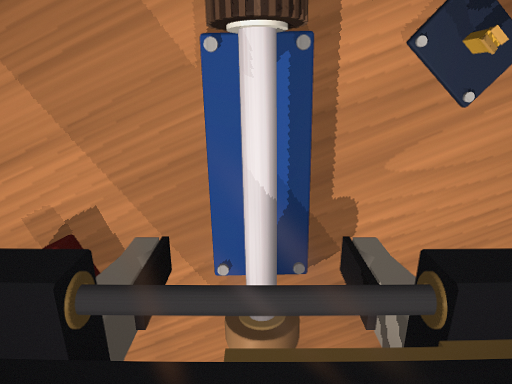

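```bash
python3 - <<'E'
from h import *
w=eyes.camera_params("wrist");im=cv2.imread("pics/w1.png")
g=im.min(axis=2)
P=[]
for r in range(50,270,20):
    c=np.where(g[r,225:300]>110)[0]+225; 
    sat=im[r,c].max(1).astype(int)-im[r,c].min(1); c=c[sat<60]
    P.append((r,c.min(),c.max(),*atz(w,((c.min()+c.max())/2,r),.067)[:2]))
P=np.array(P);print(P.round(3))
q=P[:,3:]-P[:,3:].mean(0);d=np.linalg.svd(q)[2][0];print("yaw",np.degrees(np.arctan2(d[1],d[0])))
S=[atz(w,x,.014)[:2] for x in((210,44),(304,42),(298,269),(223,270))];print(np.mean(S,0))
a=np.array(S);print(np.degrees(np.arctan2(*(a[0]-a[3])[::-1])),np.degrees(np.arctan2(*(a[1]-a[2])[::-1])))
m=np.mean(S,0);nrm=np.array([-d[1],d[0]]);print("offset of axis from plate mid",(P[:,3:].mean(0)-m)@nrm)
E
```

```text
[[5.00e+01 2.39e+02 2.75e+02 6.74e-01 1.68e-01]
 [7.00e+01 2.39e+02 2.75e+02 6.61e-01 1.73e-01]
 [9.00e+01 2.40e+02 2.75e+02 6.48e-01 1.78e-01]
 [1.10e+02 2.41e+02 2.75e+02 6.34e-01 1.83e-01]
 [1.30e+02 2.41e+02 2.75e+02 6.20e-01 1.89e-01]
 [1.50e+02 2.42e+02 2.76e+02 6.05e-01 1.94e-01]
 [1.70e+02 2.42e+02 2.76e+02 5.90e-01 2.00e-01]
 [1.90e+02 2.43e+02 2.76e+02 5.75e-01 2.06e-01]
 [2.10e+02 2.44e+02 2.73e+02 5.59e-01 2.13e-01]
 [2.30e+02 2.44e+02 2.74e+02 5.42e-01 2.20e-01]
 [2.50e+02 2.45e+02 2.73e+02 5.24e-01 2.27e-01]]
yaw 158.39539786590092
[0.57997822 0.20371877]
-21.081284573015186 -21.570505694717863
offset of axis from plate mid -0.0007286883696023469
```

```bash
python3 -c "
from h import *
togo([.579,.2045,.072],-21.6)"
```

```text
t 3.2 pos [0.5762 0.2087 0.2006] yaw -22.38 F [ 0.14 -0.29  0.32] M [-0.002 -0.014 -0.011] w 0.0876
shift [0.0139 0.0093 0.4288] turn [-0.0001 -0.0001 -0.0271]
```

{"method": "step_arm", "body": {
  "rows": [
    [[0.014,0.01,0.1],[0,0,-0.027],1],
    [[0.014,0.01,0.2],[0,0,-0.027],1],
    [[0.014,0.01,0.3],[0,0,-0.027],1],
    [[0.014,0.01,0.38],[0,0,-0.027],1],
    [[0.014,0.01,0.43],[0,0,-0.027],1],
    [[0.014,0.01,0.43],[0,0,-0.027],1],
    [[0.014,0.01,0.43],[0,0,-0.027],1],
    [[0.014,0.01,0.43],[0,0,-0.027],0.6]
  ]
}}

```text
t: 3.87
position: [0.5798, 0.2046, 0.0728]
orientation: [0.982, -0.187, 0.001, -0.0]
ft_force: [-0.2, 0.5, 0.8]
gripper_width: 0.0846
```

```bash
python3 -c "
from h import *
togo([.579,.2045,.072],-21.6)"
```

```text
t 3.87 pos [0.5798 0.2046 0.0728] yaw -21.6 F [-0.18  0.54  0.83] M [0.007 0.008 0.02 ] w 0.0846
shift [-0.0025  0.0013  0.0025] turn [-0.0022 -0.0023  0.0001]
```

{"method": "step_arm", "body": {
  "rows": [
    [[0,0,0],[0,0,0],0.2],
    [[0,0,0],[0,0,0],0.2],
    [[0,0,0],[0,0,0],0.2],
    [[0,0,0],[0,0,0],0.2],
    [[0,0,0],[0,0,0],0.2],
    [[0,0,0],[0,0,0],0.2],
    [[0,0,0],[0,0,0],0.2],
    [[0,0,0],[0,0,0],0.2]
  ],
  "squeeze": 40
}}

```text
t: 4.53
position: [0.579, 0.2042, 0.0716]
orientation: [0.982, -0.188, -0.0, -0.0]
ft_force: [0.0, 0.1, -0.9]
gripper_width: 0.0333
```

```bash
python3 -c "
from h import *
togo([.579,.2045,.072],-21.6)"
```

```text
t 4.53 pos [0.579  0.2042 0.0716] yaw -21.62 F [ 0.    0.07 -0.85] M [-0.027  0.046 -0.051] w 0.0333
shift [-0.0004 -0.0011 -0.0015] turn [ 0.      0.0001 -0.0007]
```

{"method": "step_arm", "body": {
  "rows": [
    [[0,0,0],[0,0,0],0.2],
    [[0,0,0],[0,0,0],0.2],
    [[0,0,0],[0,0,0],0.2],
    [[0,0,-0.007],[0,0,0],0.2],
    [[0,0,-0.014],[0,0,0],0.2],
    [[0,0,-0.02],[0,0,0],0.2],
    [[0,0,-0.02],[0,0,0],0.2],
    [[0,0,-0.02],[0,0,0],0.2]
  ]
}}

```text
t: 5.2
position: [0.5787, 0.2039, 0.0773]
orientation: [0.982, -0.188, -0.0, 0.0]
ft_force: [-0.7, -0.2, -6.4]
gripper_width: 0.0266
```

```bash
python3 - <<'E'
from h import *
for i in range(4):
    im=eyes.snapshot("side"); s=env.read_state()
    R=Ro.from_quat(s["orientation"]).as_matrix()
    print("F",np.round(s["ft_force"],2),"Mtool",np.round(R.T@s["wrist_torque"],3),s["gripper_width"],np.round(s["position"],4))
A=im[105:185,170:300];save(cv2.resize(A,(780,480),interpolation=cv2.INTER_CUBIC),"l1.png")
E
```

```text
F [-0.63  0.47 -6.37] Mtool [-0.014  0.2    0.002] 0.026801886001054133 [0.5787 0.204  0.0773]
F [-0.22 -0.57 -6.69] Mtool [-0.001  0.225 -0.002] 0.027031834001896102 [0.5788 0.204  0.0773]
F [-0.15  0.96 -6.89] Mtool [ 0.019  0.218 -0.035] 0.027007015714356222 [0.5788 0.204  0.0773]
F [-0.88  0.15 -6.66] Mtool [-0.017  0.173 -0.04 ] 0.027317352275468616 [0.5789 0.204  0.0773]
```

View pics/l1.png

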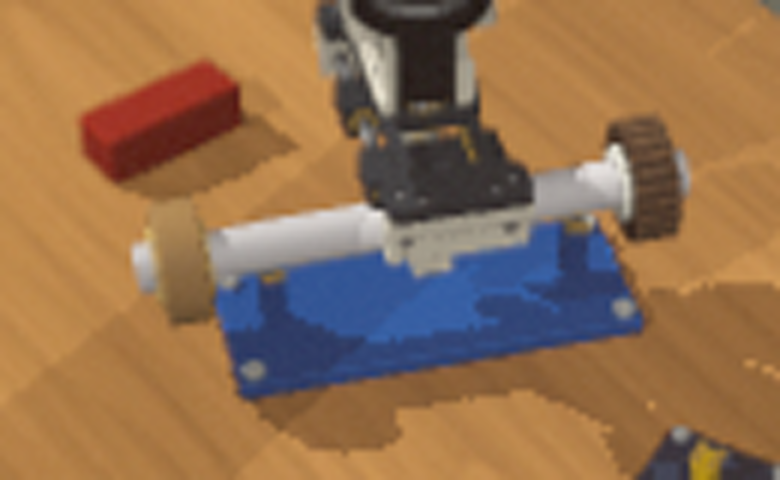

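The arbor tipped at the middle with the felt (-x) end low. The wrist moment of about 0.2 N m at 6.6 N puts the balance point about 31 mm towards the felt wheel, so I'll set it down and regrasp there.

{"method": "step_arm", "body": {
  "rows": [
    [[0,0,0.01],[0,0,0],0.2],
    [[0,0,0.02],[0,0,0],0.2],
    [[0,0,0.02],[0,0,0],0.2],
    [[0,0,0.02],[0,0,0],0.55],
    [[0,0,0.02],[0,0,0],0.55],
    [[0,0,0.02],[0,0,0],0.55],
    [[-0.055,0,0.02],[0,0,0],0.55],
    [[-0.11,0,0.02],[0,0,0],0.55]
  ]
}}

```text
t: 6.07
position: [0.5487, 0.2163, 0.0717]
orientation: [0.982, -0.188, 0.0, -0.0]
ft_force: [-0.7, -0.1, -0.3]
gripper_width: 0.0473
```

{"method": "step_arm", "body": {
  "rows": [
    [[0,0,0],[0,0,0],0.55],
    [[0,0,0],[0,0,0],0.2],
    [[0,0,0],[0,0,0],0.2],
    [[0,0,0],[0,0,0],0.2],
    [[0,0,0],[0,0,0],0.2],
    [[0,0,0],[0,0,0],0.2],
    [[0,0,0],[0,0,0],0.2],
    [[0,0,0],[0,0,0],0.2]
  ]
}}

```text
t: 6.73
position: [0.5488, 0.2161, 0.0716]
orientation: [0.982, -0.188, 0.0, -0.0]
ft_force: [1.8, -1.8, 0.5]
gripper_width: 0.0269
```

```bash
cat >> h.py <<'E'
def ft(n=6):
    a=[]
    for i in range(n):
        im=eyes.snapshot("side"); s=env.read_state();R=Ro.from_quat(s["orientation"]).as_matrix()
        a.append(np.r_[s["ft_force"],R.T@s["wrist_torque"],s["position"],s["gripper_width"],s["t"]])
    print(np.mean(a,0).round(4)); return im
E
python3 -c "
from h import *
ft(5)"
```

```text
[ 3.082  -2.0238 -0.2204 -0.3684  1.3497 -0.0546  0.5487  0.2162  0.0716
  0.027   6.8833]
```

{"method": "step_arm", "body": {
  "rows": [
    [[0,0,0],[0,0,0],0.2],
    [[0,0,-0.005],[0,0,0],0.2],
    [[0,0,-0.01],[0,0,0],0.2],
    [[0,0,-0.015],[0,0,0],0.2],
    [[0,0,-0.02],[0,0,0],0.2],
    [[0,0,-0.02],[0,0,0],0.2],
    [[0,0,-0.02],[0,0,0],0.2],
    [[0,0,-0.02],[0,0,0],0.2]
  ]
}}

```text
t: 7.65
position: [0.5482, 0.2163, 0.0774]
orientation: [0.982, -0.188, -0.0, 0.0]
ft_force: [0.2, 1.0, -6.4]
gripper_width: 0.0268
```

```bash
python3 - <<'E'
from h import *
im=ft(6)
A=im[105:185,170:300];save(cv2.resize(A,(780,480),interpolation=cv2.INTER_CUBIC),"l2.png")
E
```

```text
[ 0.1725  0.2504 -6.17    0.0332  0.0127 -0.0178  0.5483  0.2163  0.0775
  0.0271  7.825 ]
```

View pics/l2.png

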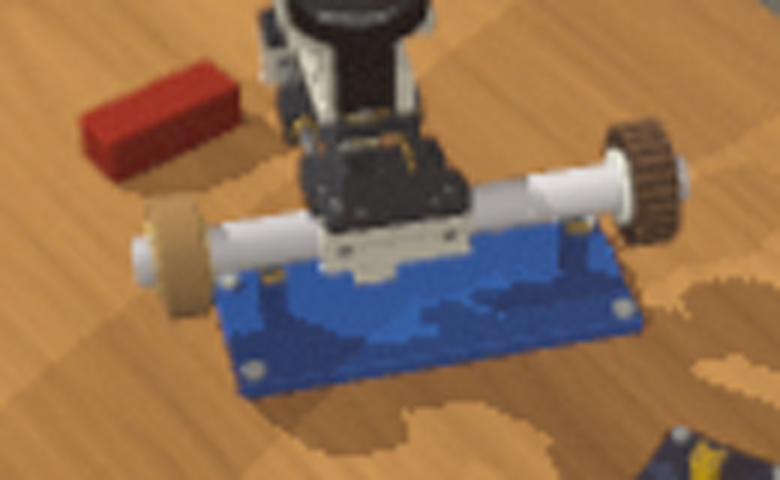

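Residual moment is only 0.013 N m (about 2 mm off) at 6.2 N, and the shaft looks level and clear. I'll lift it out.

{"method": "step_arm", "body": {
  "rows": [
    [[0,0,-0.01],[0,0,0],0.2],
    [[0,0,-0.04],[0,0,0],0.2],
    [[0,0,-0.09],[0,0,0],0.2],
    [[0,0,-0.14],[0,0,0],0.2],
    [[0,0,-0.19],[0,0,0],0.2],
    [[0,0,-0.24],[0,0,0],0.2],
    [[0,0,-0.28],[0,0,0],0.2],
    [[0,0,-0.3],[0,0,0],0.2]
  ],
  "squeeze": 55
}}

```text
t: 8.62
position: [0.5491, 0.2167, 0.1703]
orientation: [0.982, -0.187, 0.001, -0.001]
ft_force: [0.5, 0.7, -5.7]
gripper_width: 0.0265
```

```bash
python3 - <<'E'
from h import *
ft(6)
togo([.546,-.191,.17],20.5)
E
```

```text
[ 3.6700e-01 -4.8300e-02 -6.3549e+00  1.3000e-03  4.0700e-02  1.5700e-02
  5.4840e-01  2.1640e-01  1.6810e-01  2.6900e-02  8.7917e+00]
t 8.92 pos [0.5478 0.216  0.1666] yaw -21.63 F [ 0.12 -0.47 -6.17] M [-0.039 -0.036 -0.038] w 0.0271
shift [ 0.4945  1.2633 -0.0102] turn [ 0.0018  0.003  -1.4706]
```

{"method": "step_arm", "body": {
  "rows": [
    [[0.01,0.03,0],[0,0,-0.04],0.2],
    [[0.04,0.1,0],[0,0,-0.12],0.2],
    [[0.08,0.19,0],[0,0,-0.22],0.2],
    [[0.12,0.29,0],[0,0,-0.34],0.2],
    [[0.16,0.39,0],[0,0,-0.46],0.2],
    [[0.2,0.49,0],[0,0,-0.58],0.2],
    [[0.23,0.58,0],[0,0,-0.68],0.2],
    [[0.25,0.63,0],[0,0,-0.735],0.2]
  ]
}}

```text
t: 9.58
position: [0.5472, 0.0102, 0.1666]
orientation: [1.0, -0.004, -0.001, 0.0]
ft_force: [0.3, 1.0, -5.6]
gripper_width: 0.0268
```

```bash
python3 - <<'E'
from h import *
ft(4)
togo([.546,-.191,.17],20.5)
E
```

```text
[ 0.2559 -0.131  -6.33   -0.0726  0.0692  0.0213  0.5477  0.0108  0.1668
  0.0268  9.7083]
t 9.78 pos [0.5482 0.0124 0.1669] yaw -0.66 F [-0.23 -0.07 -7.  ] M [ 0.047 -0.112 -0.039] w 0.0266
shift [ 5.000e-04  6.781e-01 -1.000e-02] turn [ 1.000e-04  1.900e-03 -7.386e-01]
```

{"method": "step_arm", "body": {
  "rows": [
    [[0,0.03,0],[0,0,-0.04],0.2],
    [[0,0.1,0],[0,0,-0.12],0.2],
    [[0,0.2,0],[0,0,-0.22],0.2],
    [[0,0.31,0],[0,0,-0.34],0.2],
    [[0,0.42,0],[0,0,-0.46],0.2],
    [[0,0.53,0],[0,0,-0.58],0.2],
    [[0,0.62,0],[0,0,-0.68],0.2],
    [[0,0.68,0],[0,0,-0.74],0.2]
  ]
}}

```text
t: 10.45
position: [0.5465, -0.1924, 0.1671]
orientation: [0.984, 0.18, -0.0, 0.0]
ft_force: [0.4, -0.8, -6.5]
gripper_width: 0.0268
```

{"method": "step_arm", "body": {
  "rows": [
    [[0,0,0],[0,0,0],0.2],
    [[0,0,0],[0,0,0],0.2],
    [[0,0,0],[0,0,0],0.2],
    [[0,0,0],[0,0,0],0.2],
    [[0,0,0],[0,0,0],0.2],
    [[0,0,0],[0,0,0],0.2],
    [[0,0,0],[0,0,0],0.2],
    [[0,0,0],[0,0,0],0.2]
  ]
}}

```text
t: 11.12
position: [0.5465, -0.1906, 0.1676]
orientation: [0.984, 0.179, 0.0, 0.0]
ft_force: [-0.3, -0.8, -6.1]
gripper_width: 0.0267
```

```bash
python3 - <<'E'
from h import *
ft(6)
togo([.546,-.191,.17],20.5)
w=eyes.camera_params("wrist");im=eyes.snapshot("wrist");save(im,"w2.png")
sd=eyes.snapshot("side")
A=cv2.resize(sd[160:270,250:380],(430,384),interpolation=cv2.INTER_CUBIC)
save(cv2.resize(im,(512,384)),"w2.png"); save(A,"s2.png")
B=np.hstack([cv2.resize(im,(470,352)),cv2.resize(A,(330,352))]);save(B,"v2.png")
E
```

```text
[ 0.2301  0.0578 -6.3227 -0.0607  0.0371  0.0277  0.5465 -0.1909  0.1676
  0.0266 11.2917]
t 11.42 pos [ 0.5464 -0.191   0.1676] yaw 20.63 F [ 0.15  0.16 -5.33] M [-0.091 -0.045 -0.037] w 0.0266
shift [-0.0013 -0.0006 -0.0081] turn [ 0.0001 -0.      0.0047]
```

View pics/v2.png

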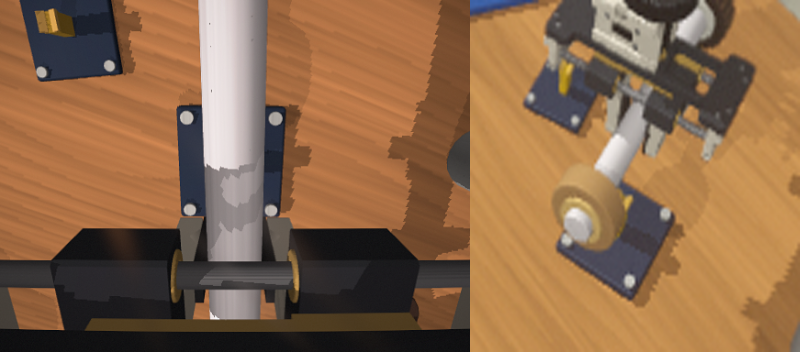

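```bash
python3 - <<'E'
from h import *
ft(20)
w=eyes.camera_params("wrist");k=512/470
S=np.array([atz(w,(x*k,y*k),.014)[:2] for x,y in((187,118),(275,118),(270,210),(190,210))]);print(S)
m=S.mean(0);print("mid",m,[np.linalg.norm(S[i]-S[i-1]).round(4) for i in range(4)],[np.degrees(np.arctan2(*v[::-1])).round(2) for v in(S[0]-S[3],S[1]-S[2])])
# held shaft axis in wrist view
for r in(60,110,160):
  print(r,atz(w,((200+ (205-200)*(r-0)/220+266-(266-262)*r/220)/2*k,r*k),.16))
E
```

```text
[-3.80000e-02 -9.00000e-02 -6.25120e+00 -5.64000e-02  2.07000e-02
  3.40000e-03  5.46400e-01 -1.91000e-01  1.67600e-01  2.69000e-02
  1.20417e+01]
[[ 0.57510842 -0.13378849]
 [ 0.60312679 -0.20818119]
 [ 0.51810254 -0.23870636]
 [ 0.49014518 -0.16455223]]
mid [ 0.54662073 -0.18630707] [np.float64(0.0904), np.float64(0.0795), np.float64(0.0903), np.float64(0.0792)] [np.float64(19.9), np.float64(19.75)]
60 [ 0.63004186 -0.15833041  0.16      ]
110 [ 0.61061779 -0.16567625  0.16      ]
160 [ 0.58937895 -0.17370752  0.16      ]
```

```bash
python3 - <<'E'
from h import *
togo([.5495,-.1865,.0725],20)
E
```

```text
t 12.52 pos [ 0.5464 -0.191   0.1676] yaw 20.64 F [-1.02 -0.1  -6.36] M [-0.026 -0.064 -0.022] w 0.0268
shift [ 0.0149 -0.0104  0.3169] turn [-0.     -0.      0.0223]
```

{"method": "step_arm", "body": {
  "rows": [
    [[0.008,-0.005,0.02],[0,0,0.011],0.2],
    [[0.015,-0.01,0.06],[0,0,0.022],0.2],
    [[0.015,-0.01,0.12],[0,0,0.022],0.2],
    [[0.015,-0.01,0.18],[0,0,0.022],0.2],
    [[0.015,-0.01,0.23],[0,0,0.022],0.2],
    [[0.015,-0.01,0.27],[0,0,0.022],0.2],
    [[0.015,-0.01,0.29],[0,0,0.022],0.2],
    [[0.015,-0.01,0.3],[0,0,0.022],0.2]
  ]
}}

```text
t: 13.18
position: [0.5491, -0.1865, 0.0763]
orientation: [0.985, 0.174, -0.001, -0.0]
ft_force: [-0.4, -0.2, -5.6]
gripper_width: 0.0268
```

{"method": "step_arm", "body": {
  "rows": [
    [[0,0,0],[0,0,0],0.2],
    [[0,0,0.004],[0,0,0],0.2],
    [[0,0,0.008],[0,0,0],0.2],
    [[0,0,0.012],[0,0,0],0.2],
    [[0,0,0.016],[0,0,0],0.2],
    [[0,0,0.018],[0,0,0],0.2],
    [[0,0,0.018],[0,0,0],0.2],
    [[0,0,0.018],[0,0,0],0.2]
  ]
}}

```text
t: 13.85
position: [0.5496, -0.1866, 0.0723]
orientation: [0.985, 0.174, 0.0, 0.0]
ft_force: [0.8, 0.0, -7.1]
gripper_width: 0.0267
```

```bash
python3 - <<'E'
from h import *
im=ft(8)
togo([.5495,-.1865,.072],20)
A=im[160:270,250:380];save(cv2.resize(A,(650,550),interpolation=cv2.INTER_CUBIC),"s3.png")
E
```

```text
[-1.4700e-02  8.0300e-02 -6.2326e+00 -6.5100e-02  2.9800e-02  4.5000e-03
  5.4960e-01 -1.8660e-01  7.2200e-02  2.6700e-02  1.4075e+01]
t 14.25 pos [ 0.5496 -0.1866  0.0722] yaw 20.01 F [ 0.41  0.04 -5.57] M [-0.018 -0.053  0.029] w 0.027
shift [-0.0002 -0.0005  0.0006] turn [ 0.0001 -0.      0.0004]
```

View pics/s3.png

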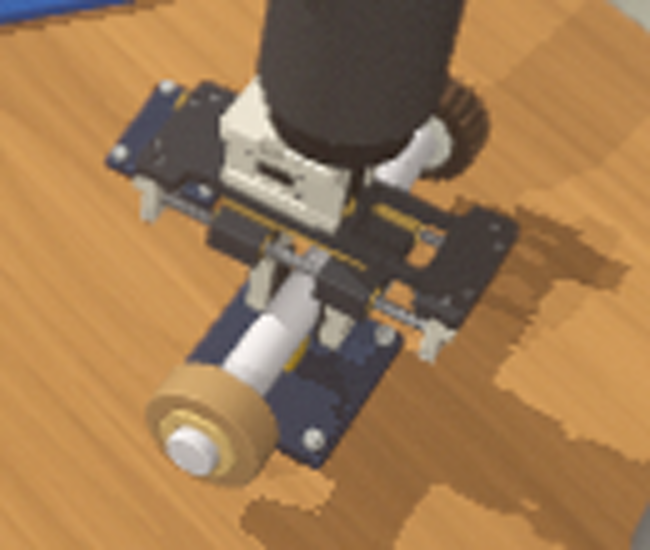

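Still carrying the full 6.2 N, so there is no contact yet. The shaft is over the post; I'll lower slowly.

{"method": "step_arm", "body": {
  "rows": [
    [[0,0,0.001],[0,0,0],0.2],
    [[0,0,0.002],[0,0,0],0.2],
    [[0,0,0.003],[0,0,0],0.2],
    [[0,0,0.004],[0,0,0],0.2],
    [[0,0,0.005],[0,0,0],0.2],
    [[0,0,0.005],[0,0,0],0.2],
    [[0,0,0.005],[0,0,0],0.2],
    [[0,0,0.005],[0,0,0],0.2]
  ]
}}

```text
t: 14.92
position: [0.5498, -0.1867, 0.0718]
orientation: [0.985, 0.174, 0.0, 0.0]
ft_force: [-3.7, 2.4, 6.7]
gripper_width: 0.027
```

```bash
python3 -c "
from h import *
ft(6)"
```

```text
[-4.1494  2.7075  6.8131  1.2806 -1.1273  0.0357  0.5498 -0.1866  0.0718
  0.0267 15.0917]
```

{"method": "step_arm", "body": {
  "rows": [
    [[0,0,-0.001],[0,0,0],0.2],
    [[0,0,-0.001],[0,0,0],0.2],
    [[0,0,-0.001],[0,0,0],0.4],
    [[0,0,-0.001],[0,0,0],0.4],
    [[0,0,-0.001],[0,0,0],0.4],
    [[0,0,-0.001],[0,0,0],0.4],
    [[0,0,-0.001],[0,0,0],0.4],
    [[0,0,-0.001],[0,0,0],0.4]
  ]
}}

```text
t: 15.88
position: [0.5497, -0.1867, 0.0709]
orientation: [0.985, 0.174, 0.0, 0.0]
ft_force: [0.1, -0.9, -0.7]
gripper_width: 0.0352
```

```bash
python3 - <<'E'
from h import *
im=ft(10)
A=im[160:270,250:380];save(cv2.resize(A,(650,550),interpolation=cv2.INTER_CUBIC),"s4.png")
E
```

```text
[ 1.51100e-01 -7.08000e-02 -1.84600e-01 -5.19000e-02  4.70000e-03
  9.20000e-03  5.49600e-01 -1.86600e-01  7.09000e-02  3.50000e-02
  1.61583e+01]
```

View pics/s4.png

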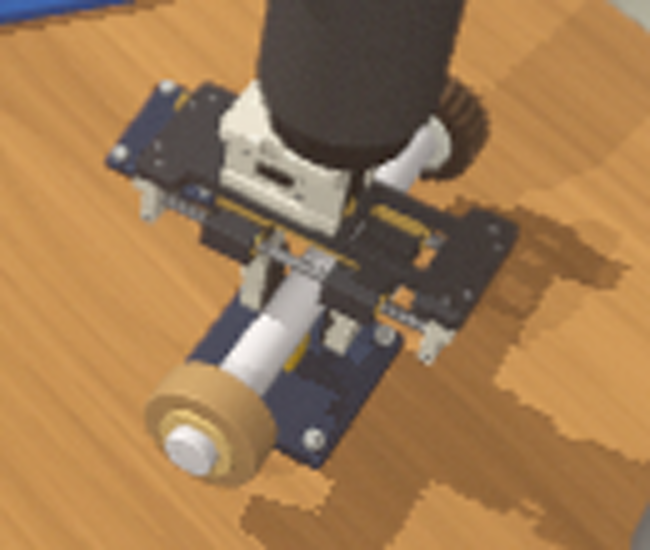

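The fingers are open, no force remains, and the wheels show no shift between the last two pictures, so the arbor stays level. I'll open wider and rise straight up.

{"method": "step_arm", "body": {
  "rows": [
    [[0,0,0],[0,0,0],0.75],
    [[0,0,0],[0,0,0],0.75],
    [[0,0,0],[0,0,0],0.75],
    [[0,0,-0.04],[0,0,0],0.75],
    [[0,0,-0.1],[0,0,0],0.75],
    [[0,0,-0.2],[0,0,0],0.75],
    [[0,0,-0.3],[0,0,0],0.75],
    [[0,0,-0.4],[0,0,0],0.75]
  ]
}}

```text
t: 17.05
position: [0.5492, -0.1866, 0.1921]
orientation: [0.985, 0.174, -0.0, -0.0]
ft_force: [0.1, 0.5, 0.0]
gripper_width: 0.0654
```

{"method": "step_arm", "body": {
  "rows": [
    [[0,0,-0.1],[0,0,0],0.75],
    [[0,0,-0.15],[0,0,0],0.75],
    [[0,0,-0.15],[0,0,0],0.75],
    [[0,0,-0.15],[0,0,0],0.75],
    [[0,0,-0.15],[0,0,0],0.75],
    [[0,0,-0.15],[0,0,0],0.75],
    [[0,0,-0.15],[0,0,0],0.75],
    [[0,0,-0.15],[0,0,0],0.75]
  ]
}}

```text
t: 17.72
position: [0.5493, -0.1866, 0.235]
orientation: [0.985, 0.174, -0.001, -0.0]
ft_force: [0.2, 0.2, -0.4]
gripper_width: 0.0656
```

```bash
python3 - <<'E'
from h import *
a=ft(1)
for i in range(8): b=ft(1)
print("diff",np.abs(a.astype(int)-b)[160:270,250:380].max())
sc=eyes.snapshot("scene")
P=eyes.camera_params("side")
for r in models.tip_of("side","arbor_mid")[:2]: print(r["conf"],r["at"],atz(P,r["at"],.066))
A=cv2.resize(b[160:270,250:380],(400,338),interpolation=cv2.INTER_CUBIC)
B=cv2.resize(sc[195:280,160:260],(398,338),interpolation=cv2.INTER_CUBIC)
save(np.hstack([A,B]),"s5.png")
E
```

```text
[-2.54500e-01 -1.58700e-01 -3.08600e-01 -6.22000e-02  1.06000e-02
  2.80000e-03  5.49400e-01 -1.86600e-01  2.35200e-01  6.57000e-02
  1.77667e+01]
[ 0.1475  0.3742 -0.5875 -0.0636  0.0291  0.0437  0.5494 -0.1866  0.2354
  0.0658 17.8167]
[ 0.1993 -0.0552  0.8941 -0.0973 -0.0477 -0.0281  0.5495 -0.1866  0.2355
  0.0658 17.8667]
[ 5.40000e-03 -7.42800e-01  2.11300e-01 -1.01300e-01 -2.17000e-02
  2.80000e-02  5.49500e-01 -1.86600e-01  2.35600e-01  6.58000e-02
  1.79167e+01]
[-2.71100e-01 -8.53000e-02  2.14000e-01 -1.46000e-02 -8.10000e-03
  8.00000e-03  5.49600e-01 -1.86600e-01  2.35700e-01  6.52000e-02
  1.79667e+01]
[ 1.61800e-01  6.38200e-01  1.18990e+00  1.27000e-02  2.20000e-03
 -5.00000e-03  5.49600e-01 -1.86600e-01  2.35800e-01  6.55000e-02
  1.80167e+01]
[ 0.5667  0.1031 -0.4745 -0.0694  0.0208  0.0449  0.5496 -0.1866  0.2359
  0.0656 18.0667]
[-0.8692 -0.7352  0.5536 -0.0853 -0.0453  0.019   0.5496 -0.1866  0.2359
  0.0658 18.1167]
[-7.42100e-01 -1.19000e-01  7.32200e-01 -5.62000e-02 -1.14000e-02
 -4.20000e-03  5.49600e-01 -1.86600e-01  2.35900e-01  6.54000e-02
  1.81667e+01]
diff 87
0.95 [318.7, 210.8] [ 0.59013546 -0.17816133  0.066     ]
```

View pics/s5.png

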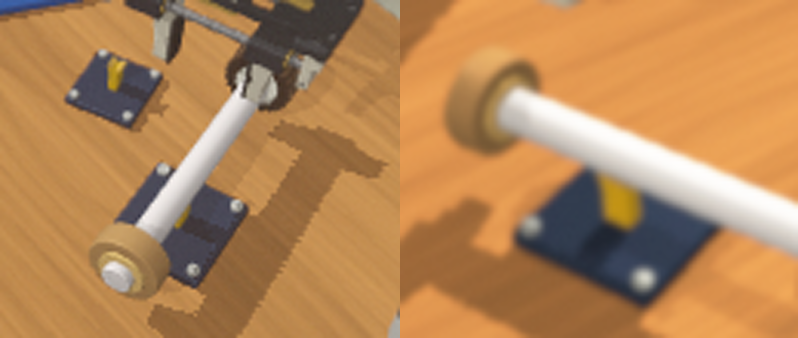

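```bash
python3 - <<'E'
from h import *
P=eyes.camera_params("side")
for z in(.030,.066,.1): print(z,proj(P,np.array([.433,-.229,z])).round(1),"seen about 288,250")
a=eyes.snapshot("side")
for i in range(12): b=eyes.snapshot("side")
d=np.abs(a.astype(int)-b)[225:265,270:305];print("felt region diff",d.max(),d.mean())
print(env.read_state()["ft_force"])
print(env.sign_off())
E
```

```text
0.03 [287.1 256.8] seen about 288,250
0.066 [288.2 249.4] seen about 288,250
0.1 [289.4 241.9] seen about 288,250
felt region diff 6 0.965
[-0.59928592  0.33145814 -0.55340166]
the job is handed in; nothing more can be done
None
```

The arbor lies level and still in the groove of the yellow middle-sized rest, with the gripper about 16 cm above it, and the job is handed in at about 19 s. No verdict was reported.

- **Finding the balance point:** The first trial lift at the middle tipped slightly, felt end low, and the wrist moment pointed about 31 mm towards the felt wheel. Regrasped 33 mm that way, it came up level. The residual wrist moment put the true point about 4 mm further, and I allowed for that when placing it.
- **Placing it:** The plate measured about 110 x 100 mm with its screws at 90 x 80 mm, which confirmed the middle-sized rest. I lowered the arbor until it touched the groove and opened the fingers slightly. It did not tip, so I withdrew straight up.
- **Last checks:**
  - The felt end was at pixel (288, 250), against (288.2, 249.4) predicted for a level shaft at 66 mm.
  - The felt wheel did not move between frames over 0.6 s, and force on the tool was about zero.
  - The spare wheel, compound bar and tin were never approached, but I did not measure them again at the end.
- **Disagreements:**
  - The wrist moment carried a bias of about 0.05 N m about the shaft axis. Readings with the arbor released showed it was not a real load.
  - On first contact the tool felt about 5 N sideways, which disappeared on release.
  - One whole-image stillness check showed changes because the gripper was still drifting in the picture, so I repeated it on the felt wheel alone.

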